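# Plug the die bore

## Robot

A 7-joint arm with a two-finger parallel gripper is mounted at the origin on the work surface. World frame = base frame: x ahead of the robot, y to its left, z up, the work surface at z = 0. Lengths are in m, angles in rad, forces in N, time in s.
With the tool pointing down it reaches from about 0.4 to 0.85 m from the base axis. Payload 10.4 kg.
Tool frame: the origin (TCP) lies between the finger pads; the fingertips stand ahead of it and the grasp point (between the pads) lies 3 mm ahead of it (r.tips_ahead is the z of the fingertips in the tool frame, in m); z points along the fingers, y is the line along which they close (so a half turn about z gives the same grasp; the last joint's range is limited). The gripper opens to 87 mm and grips with 3 to 60 N. Pads are 19 mm wide; open, the fingers measure 117 mm over their backs; the gripper's body (75 mm by 190 mm) begins 51 mm behind the grasp point.
Start: joints at [-1.341, 0.332, -0.065, 1.46, 0.022, 1.35, -0.088], TCP at [0.156, 0.605, 0.245] pointing down, gripper open.
Joint ranges: [-2.6, 2.6], [-0.5, 2.12], [-1.47, 1.34], [0.16, 2.42], [-1.27, 4.41], [0.06, 2.06], [-2.6, 2.6]. Speed limits (rad/s): [2.22, 2.22, 2.79, 2.79, 3.14, 3.14, 3.14].

## Interface

Orientations are given as a unit quaternion [x, y, z, w].
In Python, from bench import telemetry, camera, get_calibration, r gives the robot as it stands.
- The arm moves only by the tool drive_tool, never from a script. Its argument "series" is one flat list of numbers, 7 for each row, row after row: the turn, a rotation vector about the tool's x, y, z in units of 5 degrees (1.0 is 5 degrees), then the shift along the tool's x, y, z in units of 40 mm (1.0 is 40 mm), then the opening, from -1 (shut) to 1 (fully open). A call has 1 to 10 rows; each row is the pose to reach, as a shift and turn from the pose commanded when the call began, along the tool's axes at that moment; what a row does not reach only later rows make up. A row lasts 1/12 s, in which the tool goes at most 41.7 mm and 7.16 degrees, less where a joint would pass 70% of its speed; a pose out of reach is approached as far as the arm can. A call with a gripper value outside its range is refused whole. The fingers move at their own pace and stop on an object; "grip_force" is the grip in N (left out, the last holds). Time passes only in rows, so rows that repeat a pose let the fingers close. It gives the time, the measured TCP pose, the force, the opening and the grip force at its end, in the units of the state.
- telemetry.read_state(): the state, without advancing time (a new reading comes with each control period).
- camera(name): name is "scene" or "top" or "wrist"; returns the picture (384x512x3 uint8, red, green, blue); there is no depth.
- get_calibration(name): a dict with "fovy" (degrees; the focal length in pixels is half the picture's height over the tangent of half this angle, whatever the lens; pixels are square), "cx", "cy" (the principal point, pixels), "xyz" and "rotation" of the camera in the world. Camera axes: x right, y up, looking along -z (the intrinsics and any distortion apply to the point x, -y, -z); pixel columns grow to the right and rows downward; lengths in m; the calibration is good to about 2 mm. A picture is of the moment at which its call begins: read the wrist's pose just before it. get_calibration takes no time and is no camera call; for the wrist camera it gives the pose at the moment of the call.
- r.close_job(): hands the job in; it is judged then, once.
The state is a dict: "time": time; "joint_positions": joint angles; "joint_vel": joint speeds; "joint_torque": joint torques, N m; "ee_pos": TCP position; "eef_rot": TCP orientation; "ft_force": force on the tool from outside, world axes, zero at the start; "torque": the same for the moment, N m; "width": finger opening in m; "grip_force": force on a finger pad.
Only numpy, scipy, OpenCV 4.12 (cv2) and the standard library are available. Lean on these libraries where they do the work, as an engineer would, in place of code of your own. Each camera call takes 0.05 s, during which the arm holds its last target. There are 200 camera calls.

## Task

Close the bore of the round steel die with the red-handled plug that hangs on the hook stand. First take the yellow polishing block that was left on top of the die and lay it flat, black face down, in the green tray; then lift the plug off its hook and lower it, without letting it drop or fall over, into the bore until its flange lies flush on the die. Let go of both and do not disturb the other things on the bench.

Things in the scene. Friction and masses are not known exactly. Their poses are not given: they have to be found in the camera images.
- plug: Blanking plug, always upright, 0.35 kg. Origin: centre of underside, z up. Spigot 36 mm dia, z 0-26, foot chamfered to 26 dia; flange 62 dia, z 26-34; neck 18 dia to z 50; red handle frame z 50-114, 44 wide (y), 16 thick (x), opening (eye) along x 26 wide, z 58-98. Hangs with its top bar (z 98-114) on the hook arm. Grip from above on the frame's flat y sides, a finger either side of the arm.
- plug_eye (a point): Centre of the eye in the plug's handle, 78 mm above the plug's underside. The eye is 40 mm high and the hook's bar 8 mm: to free the plug lift it by more than 16 and less than 32 mm, then draw it along the stand's -x past the tip.
- hook_stand: Fixed. Blue base plate 150 x 100 x 12 mm, steel post 14 mm dia at x = +68 mm, 200 mm high; from its top a level arm, 8 mm round bar (axis z = 200 mm, y = 0), runs along -x over the origin to x = -36 mm and there turns up to a tip, top at z = 220 mm. Nothing stands higher. Origin: on the bench, below where the plug hangs (within 10 mm along the arm).
- hook_tip (a point): Top of the hook's upturned tip, at (-36, 0, 220) mm in the stand's frame, 16 mm above the top of the arm.
- die: Heavy fixed round steel die, 150 mm diameter, 55 mm high, with an upright through bore of 42 mm diameter in its centre. Origin: centre of its underside, on the bench. With the plug home the plug's underside is 29 mm above the bench.
- die_bore (a point): Centre of the bore's mouth, on the top face of the die, 55 mm above the bench.
- block: Polishing block: 100 mm long (its x), 42 mm wide (its y), 36 mm high; yellow, with a black abrasive underside 8 mm thick. Origin: centre of the underside; z up. About 0.15 kg. Starts lying on top of the die across the bore, at any yaw. Grip across its width.
- tray: Fixed green open tray, 170 mm (x) by 150 mm (y), 25 mm high, walls 4 mm, floor 4 mm thick. Origin: centre of its underside, on the bench. Starts empty.
- jar: Green glass jar with a steel lid, 64 mm across, 100 mm tall. Origin: centre of its underside. Leave alone.
- tool_pot: Steel pot 68 mm across and 110 mm tall with three tool handles sticking out to 165 mm. Origin: centre of its underside. Leave alone.
- oil_bottle: Yellow bottle with a red cap, 60 mm across, 170 mm tall. Origin: centre of its underside. Leave alone.
- small_die: Small dark steel die, 60 mm across, 30 mm tall, lying near the robot's base. Origin: centre of its underside. Leave alone.

How it is judged:
By the outcome, as a careful person would: the job done as asked, in the order asked, and still so for the second after the job is handed in, with the robot touching nothing.
It also fails if it takes over 64 s, if anything falls off the work surface, if the arm or the gripper's body presses on something with over 40 N, if the wrist force passes 120 N, or if a joint passes its speed limit or range.

## Working session

There is one attempt and no reset: what is moved stays moved. The work goes in short steps, Python scripts to look and compute and a tool call to move; the robot and the scene stay as the last step left them, time stands still between calls to the robot, and variables do not carry over. Pictures are saved under pics/ and viewed, at most 10 in all, crops included, and the job is handed in when it is done.

Besides the shell and the picture viewer there is one more tool, called as name(argument=value, ...) on one line, values as JSON. drive_tool: Moves the arm, as the interface text tells. Its arguments: {"type":"object","properties":{"series":{"type":"array"},"grip_force":{"type":"number"}},"required":["series"]}

```bash
mkdir -p pics; ls; python3 - <<'E'
from bench import telemetry, camera, get_calibration, r
import cv2
for n in("scene","top","wrist"):
    c=get_calibration(n);print(n,c)
    cv2.imwrite(f"pics/{n}0.png",camera(n)[:,:,::-1])
s=telemetry.read_state();print(s,r.tips_ahead)
a=cv2.imread("pics/scene0.png");b=cv2.imread("pics/top0.png")
E
```

```text
pics
scene {'fovy': 55.59899303815176, 'cx': 259.59658437803876, 'cy': 190.21363781691824, 'xyz': array([0.9270298 , 0.57534264, 0.63897433]), 'rotation': array([0.12975884, 0.44891442, 0.85006362, 0.24296157])}
top {'fovy': 43.96577551581787, 'cx': 256.8408164276726, 'cy': 194.7809946542681, 'xyz': array([ 0.46003692, -0.00158797,  1.43163482]), 'rotation': array([ 0.03324336, -0.02715842, -0.70548766,  0.70742099])}
wrist {'fovy': 61.00574831209552, 'cx': 256.46900753118314, 'cy': 187.15042688071227, 'xyz': array([0.08448976, 0.62428454, 0.38361442]), 'rotation': array([-0.10968495, -0.08382362,  0.60654889,  0.78296951])}
{'time': 0.15, 'joint_positions': array([-1.34058444,  0.33274136, -0.06469974,  1.4607219 ,  0.02157017,
        1.34990039, -0.08847813]), 'joint_vel': array([-0.0003229 , -0.00018662,  0.00120676, -0.00241277,  0.00125928,
        0.00087131,  0.00150417]), 'joint_torque': array([ 7.46290443e-04, -6.23639345e+01,  2.46280013e-02, -3.90141857e+01,
       -6.14567776e-02,  3.72747565e-02,  1.32156788e-04]), 'ee_pos': array([0.15625423, 0.60488367, 0.24394018]), 'eef_rot': array([ 1.26053977e-01,  9.92023238e-01, -5.35404345e-04, -5.99195893e-05]), 'ft_force': array([-0.13608167, -0.04300757,  0.18219204]), 'torque': array([ 0.01924805, -0.01125109,  0.00855425]), 'grip_force': 0.0, 'width': 0.08708915693686307} 0.022
```

View pics/top0.png

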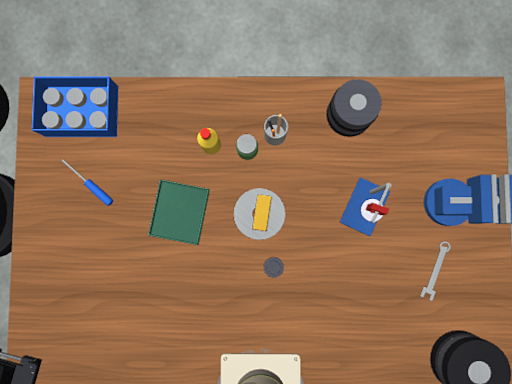

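View pics/scene0.png

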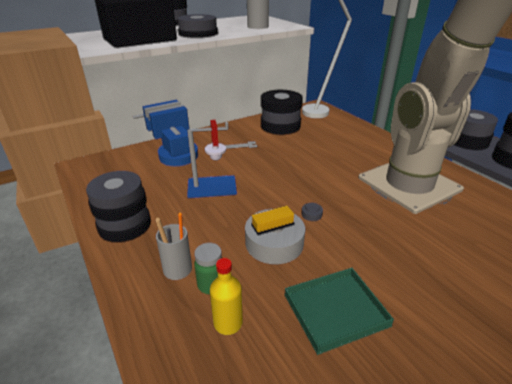

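The top view shows the tray at about (180,212), the die at (259,213) with the yellow block on it, and the stand's blue base at (365,207) with the red handle at (377,209). The jar, pot and bottle are above (larger x), and the small die is at (273,267). The scene view agrees, and the block lies with its black face down.

```bash
cat > h.py <<'E'
import numpy as np, cv2
from scipy.spatial.transform import Rotation as R
from bench import telemetry, camera, get_calibration, r
def ray(c,uv):
    uv=np.atleast_2d(np.asarray(uv,float)); f=192/np.tan(np.radians(c['fovy']/2))
    d=np.c_[(uv[:,0]-c['cx'])/f,-(uv[:,1]-c['cy'])/f,-np.ones(len(uv))]
    return R.from_quat(c['rotation']).apply(d)
def plane(c,uv,z):
    d=ray(c,uv); return c['xyz']+d*((z-c['xyz'][2])/d[:,2])[:,None]
def proj(c,p):
    f=192/np.tan(np.radians(c['fovy']/2)); q=R.from_quat(c['rotation']).inv().apply(np.atleast_2d(p)-c['xyz'])
    return np.c_[c['cx']+f*q[:,0]/-q[:,2], c['cy']-f*q[:,1]/-q[:,2]]
def two(c1,u1,c2,u2):
    d1=ray(c1,u1)[0];d2=ray(c2,u2)[0]
    t=np.linalg.lstsq(np.c_[d1,-d2],c2['xyz']-c1['xyz'],rcond=None)[0]
    a=c1['xyz']+t[0]*d1;b=c2['xyz']+t[1]*d2; return (a+b)/2,np.linalg.norm(a-b)
def cnt(m,box=None):
    m=m.astype(np.uint8)*255
    if box: k=np.zeros_like(m);x0,y0,x1,y1=box;k[y0:y1,x0:x1]=1;m=m*k
    cs=cv2.findContours(m,cv2.RETR_EXTERNAL,cv2.CHAIN_APPROX_NONE)[0]
    return max(cs,key=cv2.contourArea)[:,0,:]
def hsv(rgb): return cv2.cvtColor(rgb,cv2.COLOR_RGB2HSV)
def rect(P):
    "min-area rect of world xy points in mm: centre, long, short, yaw of long side (deg)"
    (c,(w,h),_)=q=cv2.minAreaRect((P[:,:2]*1000).astype(np.float32)); b=cv2.boxPoints(q)
    e=[b[1]-b[0],b[2]-b[1]]; e.sort(key=lambda v:-np.hypot(*v))
    return np.round(c,1),round(float(np.hypot(*e[0])),1),round(float(np.hypot(*e[1])),1),round(float(np.degrees(np.arctan2(e[0][1],e[0][0]))%180),1)
E
python3 - <<'E'
from h import *
c=get_calibration('top');im=cv2.imread('pics/top0.png')[:,:,::-1].copy();H=hsv(im);h,s,v=H[...,0],H[...,1],H[...,2]
print('block',rect(plane(c,cnt((h>15)&(h<32)&(s>150)&(v>150),(230,185,290,245)),.091)))
print('tray',rect(plane(c,cnt((h>65)&(h<95)&(s>80),(140,170,220,255)),.025)))
print('base',rect(plane(c,cnt((h>100)&(h<125)&(s>120)&(v>60),(330,170,400,245)),.012)))
m=(s<60)&(v>100); k=cnt(m,(225,180,295,248)); P=plane(c,k,.055)
hull=cv2.convexHull((P[:,:2]*1000).astype(np.float32));print('die',cv2.minEnclosingCircle(hull))
red=cnt(((h<8)|(h>172))&(s>130)&(v>90),(350,190,400,230));print('red px',red.min(0),red.max(0),'at z .214',rect(plane(c,red,.214)))
for n,b in(('jar',(232,130,262,162)),('pot',(260,110,292,145))):
    pass
cr=cv2.resize(im[165:255,140:400],None,fx=3,fy=3,interpolation=cv2.INTER_CUBIC)
sc=cv2.imread('pics/scene0.png')[100:205,140:270]
cv2.imwrite('pics/crop.png',np.vstack([cr[:,:,::-1],cv2.resize(sc,(780,300))[:300]]))
# predicted pixel checks
E
```

```text
block (array([525.3,  -2.6]), 97.8, 39.3, 171.5)
tray (array([529.2, 242.2]), 166.5, 149.5, 169.1)
base (array([ 548.4, -310.8]), 147.7, 97.8, 155.3)
die ((523.9104614257812, 3.8135807514190674), 75.03491973876953)
red px [366 203] [388 214] at z .214 (array([ 529.2, -298.9]), 54.6, 21.9, 74.0)
```

View pics/crop.png

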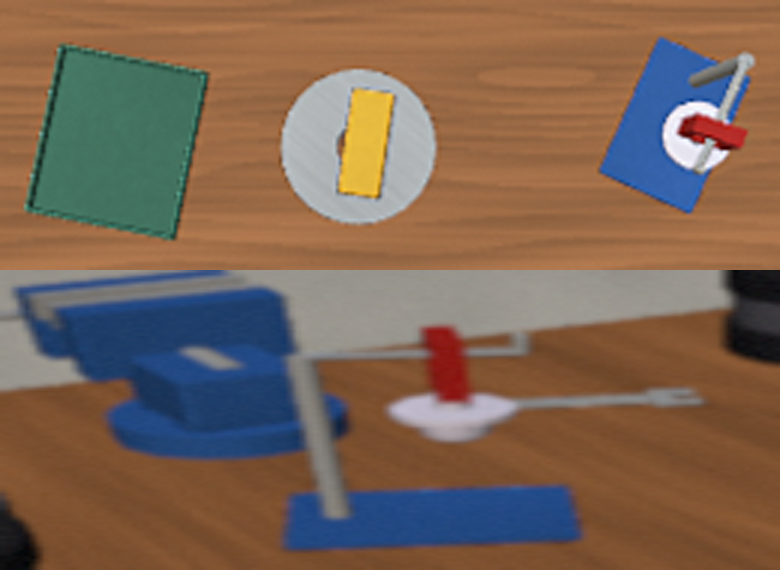

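The crop confirms the sizes: the block reads 98x39, the tray 167x150, the base 148x98 and the die 150 mm in diameter. The stand's post is at the far right end, so the arm points back towards the robot, and the stand's +x yaw is about -25°. I'll move above the die.

drive_tool(series=[0,0,-1.2,-12.7,-12.4,0,1,0,0,-1.2,-12.7,-12.4,0,1,0,0,-1.2,-12.7,-12.4,0,1,0,0,-1.2,-12.7,-12.4,0,1,0,0,-1.2,-12.7,-12.4,0,1,0,0,-1.2,-12.7,-12.4,0,1,0,0,-1.2,-12.7,-12.4,0,1,0,0,-1.2,-12.7,-12.4,0,1,0,0,-1.2,-12.7,-12.4,0,1,0,0,-1.2,-12.7,-12.4,0,1])

```text
time: 0.98
ee_pos: [0.3727, 0.2467, 0.2446]
eef_rot: [0.074, 0.997, 0.0, -0.0]
ft_force: [1.0, 0.4, -0.3]
width: 0.0871
grip_force: 0.0
```

```bash
cat >> h.py <<'E'
def go(x,y,z,yaw):
    "units for the move to TCP (mm) with tool y at yaw (deg), tool down"
    s=telemetry.read_state(); q=R.from_quat(s['eef_rot']); Y=np.radians(yaw)
    best=min((R.from_matrix(np.c_[[np.sin(a)*1,-np.cos(a),0],[np.cos(a),np.sin(a),0],[0,0,-1]] if 0 else np.array([[-np.sin(a),np.cos(a),0],[np.cos(a),np.sin(a),0],[0,0,-1]]).T) for a in(Y,Y+np.pi)),key=lambda t:(q.inv()*t).magnitude())
    t=(q.inv()*best).as_rotvec(degrees=True)/5
    d=q.inv().apply(np.array([x,y,z])/1000-s['ee_pos'])/.04
    print('at',np.round(s['ee_pos']*1000,1),'row',np.round(t,2),np.round(d,2),'t',s['time'],'q7',np.round(s['joint_positions'],2))
E
python3 -c "
from h import *
go(525,-3,245,81.5)"
```

```text
at [372.7 246.7 244.6] row [ 0.01 -0.    0.  ] [-4.69 -5.61 -0.01] t 0.9833 q7 [-0.91 -0.08  0.22  1.91  0.02  1.3   0.72]
```

drive_tool(series=[0,0,0,-4.7,-5.6,0,1,0,0,0,-4.7,-5.6,0,1,0,0,0,-4.7,-5.6,0,1,0,0,0,-4.7,-5.6,0,1,0,0,0,-4.7,-5.6,0,1,0,0,0,-4.7,-5.6,0,1,0,0,0,-4.7,-5.6,0,1,0,0,0,-4.7,-5.6,0,1,0,0,0,-4.7,-5.6,0,1,0,0,0,-4.7,-5.6,0,1])

```text
time: 1.82
ee_pos: [0.5248, -0.0001, 0.2441]
eef_rot: [0.074, 0.997, 0.0, -0.0]
ft_force: [-0.6, 0.5, 0.3]
width: 0.087
grip_force: 0.0
```

```bash
python3 - <<'E'
from h import *
c=get_calibration('wrist');im=camera('wrist');cv2.imwrite('pics/w1.png',im[:,:,::-1]);H=hsv(im);h,s,v=H[...,0],H[...,1],H[...,2]
k=cnt((h>15)&(h<32)&(s>150)&(v>110)); print('px',k.min(0),k.max(0),'block',rect(plane(c,k,.091)))
go(525,-3,245,81.5); print(c)
E
```

```text
px [231 123] [274 226] block (array([523.2,  -2.9]), 98.1, 39.1, 171.5)
at [524.6   0.6 244.3] row [ 0.   -0.01  0.02] [-0.02 -0.09 -0.02] t 1.8667 q7 [-0.61  0.11  0.56  1.75 -0.06  1.3   1.39]
{'fovy': 61.00574831209552, 'cx': 256.46900753118314, 'cy': 187.15042688071227, 'xyz': array([0.45154775, 0.01145213, 0.38399122]), 'rotation': array([-0.1043646 , -0.08958572,  0.64661173,  0.75031707])}
```

View pics/w1.png

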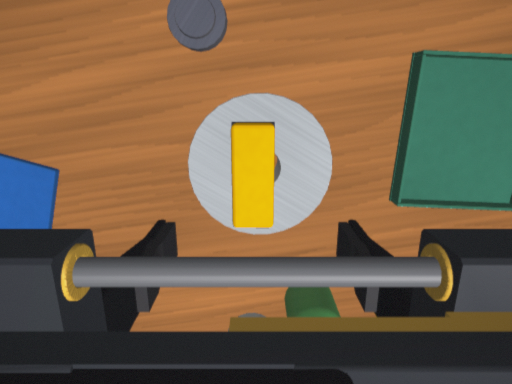

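The wrist view shows the block at (253,175) on the die (260,164) and a sliver of the bore to its right. The jaws straddle the block correctly. Wrist and top measurements agree within 2 mm, so I'll descend and grip.

drive_tool(series=[0,0,0,0,-0.08,2,1,0,0,0,0,-0.08,3,1,0,0,0,0,-0.08,3.6,1,0,0,0,0,-0.08,3.9,1,0,0,0,0,-0.08,4.05,1,0,0,0,0,-0.08,4.05,1,0,0,0,0,-0.08,4.05,-0.3,0,0,0,0,-0.08,4.05,-0.3,0,0,0,0,-0.08,4.05,-0.3,0,0,0,0,-0.08,4.05,-0.3], grip_force=20)

```text
time: 2.7
ee_pos: [0.5256, -0.0034, 0.0841]
eef_rot: [0.074, 0.997, 0.001, 0.001]
ft_force: [-1.0, 0.1, 0.1]
width: 0.0679
grip_force: 0.0
```

```bash
python3 - <<'E'
from h import *
im=cv2.imread('pics/w1.png')[:,:,::-1].copy();H=hsv(im);h,s,v=H[...,0],H[...,1],H[...,2]
c=dict(fovy=61.00574831209552,cx=256.469,cy=187.1504,xyz=np.array([0.45154775,0.01145213,0.38399122]),rotation=[-0.1043646,-0.08958572,0.64661173,0.75031707])
k=cnt((s<70)&(v>110),(180,85,340,238));P=plane(c,k,.055)[:,:2]*1000
print('die',cv2.minEnclosingCircle(cv2.convexHull(P.astype(np.float32))))
go(529,242,180,79)
E
```

```text
die ((523.4124755859375, 3.938424825668335), 74.57527160644531)
at [525.6  -3.4  84.1] row [0.02 0.03 0.51] [ 0.81  6.08 -2.39] t 2.7 q7 [-0.56  0.29  0.54  1.93 -0.18  0.97  1.5 ]
```

drive_tool(series=[0,0,0,0,0,0,-0.4,0,0,0,0,0,0,-0.4,0,0,0,0,0,0,-0.4,0,0,0,0,0,0,-0.4,0,0,0,0,0,0,-0.4,0,0,0,0,0,0,-0.4,0,0,0,0,0,0,-0.4,0,0,0,0,0,-0.4,-0.4,0,0,0,0,0,-1.2,-0.4,0,0,0,0,0,-2,-0.4])

```text
time: 3.53
ee_pos: [0.5234, -0.004, 0.1624]
eef_rot: [0.074, 0.997, -0.001, -0.002]
ft_force: [0.7, 1.6, -0.7]
width: 0.0412
grip_force: 20.0
```

```bash
python3 - <<'E'
from h import *
go(529,242,164,79)
E
```

```text
at [523.4  -4.  162.4] row [-0.02 -0.03  0.5 ] [ 0.77  6.1  -0.05] t 3.5333 q7 [-0.59  0.19  0.57  1.86 -0.11  1.13  1.44]
```

drive_tool(series=[0,0,0.5,0.77,6.1,0,-0.4,0,0,0.5,0.77,6.1,0,-0.4,0,0,0.5,0.77,6.1,0,-0.4,0,0,0.5,0.77,6.1,0,-0.4,0,0,0.5,0.77,6.1,0,-0.4,0,0,0.5,0.77,6.1,0,-0.4,0,0,0.5,0.77,6.1,0,-0.4,0,0,0.5,0.77,6.1,0,-0.4,0,0,0.5,0.77,6.1,1,-0.4,0,0,0.5,0.77,6.1,2,-0.4])

```text
time: 4.37
ee_pos: [0.532, 0.2418, 0.0835]
eef_rot: [0.096, 0.995, 0.001, 0.002]
ft_force: [0.0, 0.4, -2.7]
width: 0.0413
grip_force: 20.0
```

```bash
python3 - <<'E'
from h import *
go(529,242,33,79)
E
```

```text
at [532.  241.8  83.5] row [ 0.04  0.05 -0.01] [ 0.08 -0.01  1.26] t 4.3667 q7 [-0.84  0.4   0.41  1.77 -0.18  1.    1.01]
```

drive_tool(series=[0,0,0,0,0,0.5,-0.4,0,0,0,0,0,0.8,-0.4,0,0,0,0,0,1.0,-0.4,0,0,0,0,0,1.1,-0.4,0,0,0,0,0,1.15,-0.4,0,0,0,0,0,1.2,-0.4,0,0,0,0,0,1.25,-0.4,0,0,0,0,0,1.25,-0.4,0,0,0,0,0,1.25,-0.4,0,0,0,0,0,1.25,-0.4])

```text
time: 5.2
ee_pos: [0.5303, 0.2424, 0.033]
eef_rot: [0.096, 0.995, 0.0, 0.0]
ft_force: [0.0, -0.7, -1.1]
width: 0.0415
grip_force: 20.0
```

drive_tool(series=[0,0,0,0,0,0.03,-0.4,0,0,0,0,0,0.06,-0.4,0,0,0,0,0,0.08,-0.4,0,0,0,0,0,0.08,-0.4,0,0,0,0,0,0.08,-0.4])

```text
time: 5.62
ee_pos: [0.5305, 0.2424, 0.0314]
eef_rot: [0.096, 0.995, 0.001, 0.0]
ft_force: [-8.0, -3.5, 20.6]
width: 0.0412
grip_force: 20.0
```

Contact. I'll release by opening in place, then rise.

drive_tool(series=[0,0,0,0,0,-0.05,0.3,0,0,0,0,0,-0.05,0.3,0,0,0,0,0,-0.05,0.3,0,0,0,0,0,-0.05,0.3,0,0,0,0,0,-0.05,0.3,0,0,0,0,0,-0.5,0.3,0,0,0,0,0,-1.5,0.3,0,0,0,0,0,-2.5,0.3,0,0,0,0,0,-3.5,0.6,0,0,0,0,0,-4.5,1])

```text
time: 6.45
ee_pos: [0.5298, 0.2418, 0.2111]
eef_rot: [0.096, 0.995, -0.0, -0.0]
ft_force: [0.4, 0.1, -0.4]
width: 0.0635
grip_force: 0.0
```

```bash
python3 - <<'E'
from h import *
c=get_calibration('top');im=camera('top');cv2.imwrite('pics/t2.png',im[:,:,::-1]);H=hsv(im);h,s,v=H[...,0],H[...,1],H[...,2]
c2=get_calibration('scene');sc=camera('scene');cv2.imwrite('pics/s2.png',sc[:,:,::-1])
cw=get_calibration('wrist');w=camera('wrist');h,s,v=cv2.split(hsv(w));k=cnt((h>15)&(h<32)&(s>150)&(v>110));print('block wrist z.04',rect(plane(cw,k,.04)))
# plug by two views: red top bar corners by extreme pixels
for n,I,b in(('top',im,(350,190,400,230)),('scene',sc,(200,110,230,160))):
    h,s,v=cv2.split(hsv(I));k=cnt(((h<8)|(h>172))&(s>130)&(v>90),b);print(n,'red',cv2.boxPoints(cv2.minAreaRect(k)).round(1).tolist())
go(440,-260,300,65)
E
```

```text
block wrist z.04 (array([725.8, 319.3]), 372.6, 29.7, 78.7)
top red [[365.70001220703125, 209.89999389648438], [368.1000061035156, 201.6999969482422], [388.70001220703125, 207.60000610351562], [386.29998779296875, 215.8000030517578]]
scene red [[209.60000610351562, 120.0999984741211], [216.60000610351562, 119.5999984741211], [218.1999969482422, 144.89999389648438], [211.1999969482422, 145.39999389648438]]
at [531.7 242.9 212.6] row [0.06 0.04 2.8 ] [ -0.16 -12.77  -2.24] t 6.6 q7 [-0.87  0.27  0.44  1.64 -0.12  1.25  0.97]
```

drive_tool(series=[0,0,2.8,-2.4,-13.4,-2.9,1,0,0,2.8,-2.4,-13.4,-2.9,1,0,0,2.8,-2.4,-13.4,-2.9,1,0,0,2.8,-2.4,-13.4,-2.9,1,0,0,2.8,-2.4,-13.4,-2.9,1,0,0,2.8,-2.4,-13.4,-2.9,1,0,0,2.8,-2.4,-13.4,-2.9,1,0,0,2.8,-2.4,-13.4,-2.9,1,0,0,2.8,-2.4,-13.4,-2.9,1,0,0,2.8,-2.4,-13.4,-2.9,1])

```text
time: 7.43
ee_pos: [0.5234, -0.167, 0.2953]
eef_rot: [0.216, 0.976, 0.0, -0.001]
ft_force: [0.7, -0.6, -0.2]
width: 0.0868
grip_force: 0.0
```

```bash
python3 - <<'E'
from h import *
go(525,-300,330,65.3)
c=get_calibration('top');h,s,v=cv2.split(hsv(camera('top')));print('block',rect(plane(c,cnt((h>15)&(h<32)&(s>150)&(v>150),(140,170,220,255)),.040)))
E
```

```text
at [ 523.4 -167.   295.3] row [-0.   -0.02 -0.05] [-1.44 -3.   -0.87] t 7.4333 q7 [-0.45  0.16  0.77  1.62 -0.11  1.41  1.46]
block (array([531.5, 242.5]), 98.2, 38.4, 169.1)
```

Top view puts the block in the tray at (531,242), aligned and flat. I'll continue to the hook.

drive_tool(series=[0,0,0,-1.4,-3,-0.9,1,0,0,0,-1.4,-3,-0.9,1,0,0,0,-1.4,-3,-0.9,1,0,0,0,-1.4,-3,-0.9,1,0,0,0,-1.4,-3,-0.9,1,0,0,0,-1.4,-3,-0.9,1,0,0,0,-1.4,-3,-0.9,1])

```text
time: 8.07
ee_pos: [0.5245, -0.2964, 0.3307]
eef_rot: [0.216, 0.976, 0.0, -0.001]
ft_force: [-0.2, 0.5, -0.9]
width: 0.0869
grip_force: 0.0
```

```bash
python3 - <<'E'
from h import *
c=get_calibration('wrist');im=camera('wrist');np.savez('pics/w3.npz',im=im,xyz=c['xyz'],rotation=c['rotation'],fovy=c['fovy'],cx=c['cx'],cy=c['cy']);cv2.imwrite('pics/w3.png',im[:,:,::-1])
go(525,-300,330,65.3)
h,s,v=cv2.split(hsv(im));k=cnt(((h<8)|(h>172))&(s>130)&(v>90));print(cv2.boxPoints(cv2.minAreaRect(k)).round(1).tolist(), rect(plane(c,k,.22)))
E
```

```text
at [ 524.7 -296.   331. ] row [ 0.01 -0.02 -0.03] [-0.05 -0.09  0.02] t 8.1167 q7 [-0.21  0.32  0.84  1.42 -0.23  1.51  1.76]
[[221.1999969482422, 176.89999389648438], [274.5, 172.0], [277.79998779296875, 207.3000030517578], [224.39999389648438, 212.10000610351562]] (array([ 523.3, -301.2]), 43.2, 29.6, 70.3)
```

View pics/w3.png

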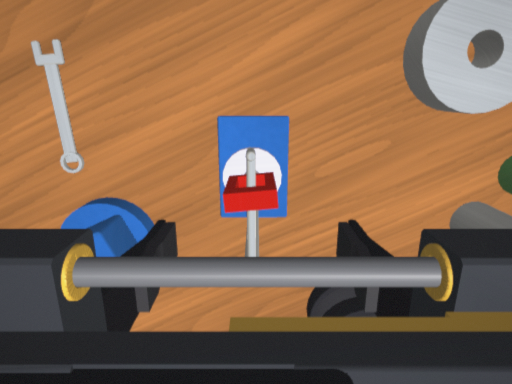

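The wrist view shows the red top bar at about (250,195), the upturned tip at (251,155), and the arm running straight down column 251. The bar is yawed about 5° relative to the arm. Next I'll isolate the bar's top face.

```bash
python3 - <<'E'
from h import *
c=dict(np.load('pics/w3.npz'));im=c['im'];h,s,v=cv2.split(hsv(im))
red=((h<8)|(h>172))&(s>130)&(v>60)
vals=v[red&(np.indices(v.shape)[0]<230)];print(np.histogram(vals,10))
t=cv2.threshold(vals.reshape(-1,1),0,255,cv2.THRESH_OTSU)[0];print(t)
k=cnt(red&(v>t),(200,150,300,230));print(cv2.boxPoints(cv2.minAreaRect(k)).round(1).tolist(),'top',rect(plane(c,k,.22)))
tip=plane(c,[[251,154]],.22)[0]*1000;print('tip',tip.round(1))
w=cnt((s<40)&(v>190),(210,135,295,200));print('flange',rect(plane(c,cv2.convexHull(w)[:,0],.14)),cv2.minEnclosingCircle((plane(c,w,.14)[:,:2]*1000).astype(np.float32)))
print('base',rect(plane(c,cnt((h>100)&(h<125)&(s>120)&(v>60),(205,100,300,225)),.012)))
for z,u in((.204,[[251,225],[251,250]]),(.204,[[251,160]])):print('arm',plane(c,u,z).round(4).tolist())
E
```

```text
(array([ 374,   32,   28,   30,   26,   23,   26,   34,   46, 1046]), array([114. , 124.3, 134.6, 144.9, 155.2, 165.5, 175.8, 186.1, 196.4,
       206.7, 217. ]))
168.0
[[222.6999969482422, 193.8000030517578], [276.1000061035156, 189.10000610351562], [277.70001220703125, 207.39999389648438], [224.3000030517578, 212.10000610351562]] top (array([ 529.9, -303.6]), 43.2, 15.6, 70.3)
tip [ 495.6 -286.8  220. ]
flange (array([ 527.7, -288.3]), 43.9, 32.9, 156.2) ((528.541748046875, -286.6764831542969), 24.647300720214844)
base (array([ 547. , -311.6]), 146.9, 98.1, 155.2)
arm [[0.5551, -0.3151, 0.204], [0.577, -0.3254, 0.204]]
arm [[0.5026, -0.2904, 0.204]]
```

Plug axis is at (530,-303.6), top face 43x16 mm as specified, yaw 70.3°. The tip lies 38 mm from it along the arm, which is consistent; the base plate is simply offset from the origin. Now I'll work out the descent.

```bash
python3 -c "
from h import *
go(530,-303.6,193,70.3)"
```

```text
at [ 524.7 -296.   331. ] row [ 0.01 -0.02 -1.03] [-0.21 -0.12  3.45] t 8.1167 q7 [-0.21  0.32  0.84  1.42 -0.23  1.51  1.76]
```

drive_tool(series=[0,0,-1,-0.21,-0.12,0.8,1,0,0,-1,-0.21,-0.12,1.6,1,0,0,-1,-0.21,-0.12,2.2,1,0,0,-1,-0.21,-0.12,2.7,1,0,0,-1,-0.21,-0.12,3.1,1,0,0,-1,-0.21,-0.12,3.3,1,0,0,-1,-0.21,-0.12,3.45,1,0,0,-1,-0.21,-0.12,3.45,0.4,0,0,-1,-0.21,-0.12,3.45,0.4,0,0,-1,-0.21,-0.12,3.45,0.4], grip_force=40)

```text
time: 8.95
ee_pos: [0.5304, -0.3057, 0.1952]
eef_rot: [0.173, 0.985, -0.0, 0.001]
ft_force: [0.2, 0.1, -0.2]
width: 0.0743
grip_force: 0.0
```

```bash
python3 - <<'E'
from h import *
go(530,-303.6,193,70.3)
im=camera('wrist');sc=camera('scene')
cv2.imwrite('pics/g4.png',np.hstack([cv2.resize(im[80:384,100:400],(400,405)),cv2.resize(sc[80:200,160:280],(400,405))])[:,:,::-1])
E
```

```text
at [ 530.4 -305.7  195.2] row [ 0.    0.02 -0.05] [0.03 0.05 0.05] t 8.95 q7 [-0.16  0.41  0.79  1.6  -0.3   1.26  1.9 ]
```

View pics/g4.png

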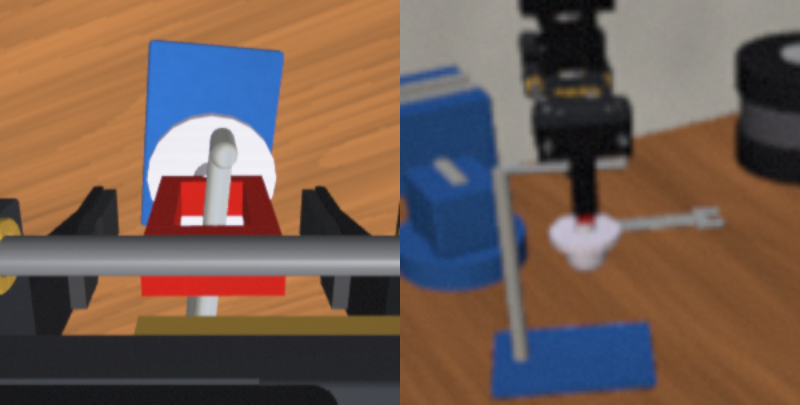

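The wrist crop shows the handle between the open fingers, centred to within about 2 mm, with the arm passing through its eye. I'll close.

drive_tool(series=[0,0,0,0,0.03,0.05,-0.3,0,0,0,0,0.03,0.05,-0.3,0,0,0,0,0.03,0.05,-0.3,0,0,0,0,0.03,0.05,-0.3,0,0,0,0,0.03,0.05,-0.3,0,0,0,0,0.03,0.05,-0.3,0,0,0,0,0.03,0.05,-0.3,0,0,0,0,0.03,0.05,-0.3,0,0,0,0,0.03,0.05,-0.3,0,0,0,0,0.03,0.05,-0.3], grip_force=40)

```text
time: 9.88
ee_pos: [0.5303, -0.3045, 0.1921]
eef_rot: [0.173, 0.985, 0.0, 0.0]
ft_force: [0.2, 0.6, 0.2]
width: 0.0441
grip_force: 40.0
```

Gripped at 44.1 mm, which matches the handle. I'll lift 24 mm.

drive_tool(series=[0,0,0,0,0,-0.15,-0.3,0,0,0,0,0,-0.3,-0.3,0,0,0,0,0,-0.45,-0.3,0,0,0,0,0,-0.6,-0.3,0,0,0,0,0,-0.6,-0.3,0,0,0,0,0,-0.6,-0.3])

```text
time: 10.38
ee_pos: [0.5305, -0.3046, 0.2165]
eef_rot: [0.173, 0.985, 0.0, 0.0]
ft_force: [-0.0, -0.3, -4.8]
width: 0.044
grip_force: 40.0
```

```bash
python3 - <<'E'
from h import *
s=telemetry.read_state()['ee_pos']*1000
d=np.array([495.6-530,-286.8+303.6]);print(np.degrees(np.arctan2(d[1],d[0])))
a=np.radians(155.2);go(s[0]+110*np.cos(a),s[1]+110*np.sin(a),216,70.3)
E
```

```text
153.97040780848653
at [ 530.5 -304.6  216.5] row [ 0.    0.01 -0.06] [2.74 0.23 0.01] t 10.3833 q7 [-0.17  0.39  0.79  1.57 -0.29  1.3   1.89]
```

drive_tool(series=[0,0,0,0.2,0.02,0,-0.3,0,0,0,0.5,0.04,0,-0.3,0,0,0,0.8,0.07,0,-0.3,0,0,0,1.1,0.09,0,-0.3,0,0,0,1.4,0.12,0,-0.3,0,0,0,1.7,0.14,0,-0.3,0,0,0,2,0.17,0,-0.3,0,0,0,2.3,0.19,0,-0.3,0,0,0,2.6,0.22,0,-0.3,0,0,0,2.75,0.23,0,-0.3])

```text
time: 11.22
ee_pos: [0.4283, -0.2577, 0.2156]
eef_rot: [0.174, 0.985, 0.001, -0.0]
ft_force: [-0.1, -0.3, -3.1]
width: 0.0441
grip_force: 40.0
```

```bash
python3 - <<'E'
from h import *
go(480,-100,216,81)
im=camera('wrist');sc=camera('scene')
cv2.imwrite('pics/g5.png',np.hstack([cv2.resize(im[80:384,100:400],(400,405)),cv2.resize(sc[80:200,160:280],(400,405))])[:,:,::-1])
E
```

```text
at [ 428.3 -257.7  215.6] row [ 0.01 -0.01 -2.2 ] [ 0.13  4.15 -0.01] t 11.2167 q7 [-0.33  0.07  0.83  1.86 -0.06  1.24  1.73]
```

View pics/g5.png

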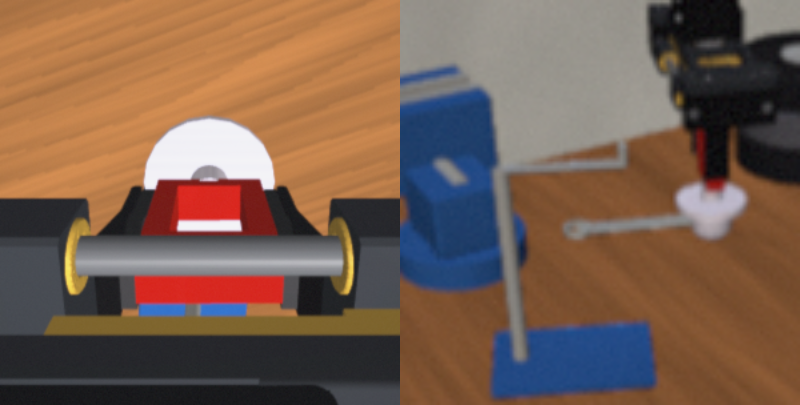

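The plug is off the hook and hangs upright in the grip. Next I'll find its axis relative to the TCP from the flange arc and the handle's top face.

```bash
cat >> h.py <<'E'
def circ(P):
    A=np.c_[2*P,np.ones(len(P))]; x=np.linalg.lstsq(A,(P**2).sum(1),rcond=None)[0]; return x[:2],np.sqrt(x[2]+x[0]**2+x[1]**2)
def plugrel(dz=-52):
    "flange centre relative to TCP, world mm, from the upper arc of the white flange"
    s=telemetry.read_state(); c=get_calibration('wrist'); im=camera('wrist'); h,ss,v=cv2.split(hsv(im))
    k=cnt((ss<45)&(v>170),(190,120,330,235)); top=k[:,1].min(); k=k[(k[:,1]<top+45)]
    top_only=np.array([p for p in k if p[1]==k[k[:,0]==p[0],1].min()])
    P=plane(c,top_only,s['ee_pos'][2]+dz/1000)[:,:2]*1000
    m,rad=circ(P); e=s['ee_pos'][:2]*1000; print('flange px',k.min(0),k.max(0),'rad',round(rad,1),'centre',m.round(1),'rel',(m-e).round(1)); return m-e,im,c,s
E
python3 - <<'E'
from h import *
d,im,c,s=plugrel()
h,ss,v=cv2.split(hsv(im));k=cnt(((h<8)|(h>172))&(ss>130)&(v>190),(190,210,320,320))
z=s['ee_pos'][2]+.028;print('bar',k.min(0),k.max(0),rect(plane(c,k,z)))
go(523.5,3.9,216,81)
E
```

```text
flange px [208 169] [305 213] rad 30.5 centre [ 428.7 -256.7] rel [-0.5  1.1]
bar [201 288] [312 307] (array([ 432. , -258.1]), 43.5, 8.6, 70.0)
at [ 430.  -258.   216.2] row [ 0.01  0.01 -2.19] [0.04 6.95 0.01] t 11.3667 q7 [-0.33  0.07  0.83  1.86 -0.06  1.24  1.74]
```

drive_tool(series=[0,0,-1,0,0.5,0,-0.3,0,0,-2.2,0,1.2,0,-0.3,0,0,-2.2,0,2,0,-0.3,0,0,-2.2,0,2.8,0,-0.3,0,0,-2.2,0,3.6,0,-0.3,0,0,-2.2,0,4.4,0,-0.3,0,0,-2.2,0,5.2,0,-0.3,0,0,-2.2,0,6,0,-0.3,0,0,-2.2,0,6.6,0,-0.3,0,0,-2.2,0,6.9,0,-0.3])

```text
time: 12.2
ee_pos: [0.5256, 0.0052, 0.2156]
eef_rot: [0.076, 0.997, 0.0, -0.0]
ft_force: [-0.4, 0.6, -3.2]
width: 0.044
grip_force: 40.0
```

drive_tool(series=[0,0,0,0,0,0,-0.3,0,0,0,0,0,0,-0.3,0,0,0,0,0,0,-0.3])

```text
time: 12.45
ee_pos: [0.5243, -0.0004, 0.216]
eef_rot: [0.079, 0.997, -0.0, -0.0]
ft_force: [0.6, -0.6, -4.0]
width: 0.0438
grip_force: 40.0
```

```bash
python3 - <<'E'
from h import *
d,im,c,s=plugrel(); d2=plugrel()[0]
cv2.imwrite('pics/w6.png',im[:,:,::-1])
t=np.array([523.6,3.9])-(d+d2)/2; go(t[0],t[1],150,81)
h,ss,v=cv2.split(hsv(im))
for nm,cam in(('top','top'),):
    C=get_calibration(cam);I=camera(cam);cv2.imwrite('pics/t6.png',I[:,:,::-1])
E
```

```text
flange px [190 120] [329 164] rad 101.3 centre [563.4  -3.4] rel [39. -3.]
flange px [190 120] [329 164] rad 101.3 centre [563.4  -3.4] rel [39.1 -2.9]
at [ 5.243e+02 -4.000e-01  2.161e+02] row [-0.    0.   -0.02] [1.01 0.02 1.65] t 12.55 q7 [-0.62  0.13  0.58  1.79 -0.07  1.24  1.4 ]
```

View pics/w6.png

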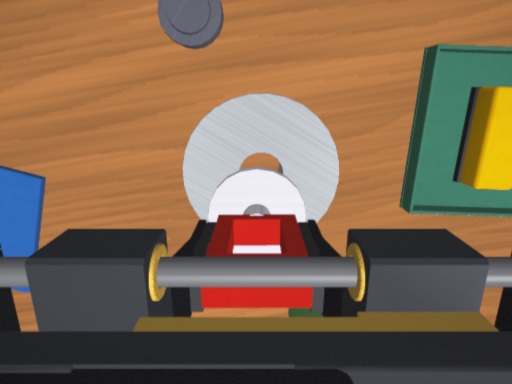

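The wrist view shows the die at (260,165), the bore's near half at (261,165), and the white flange at (257,200); the block lies flat in the tray. I'll separate the flange and bore by brightness.

```bash
python3 - <<'E'
from h import *
im=cv2.imread('pics/w6.png')[:,:,::-1].copy();h,s,v=cv2.split(hsv(im));c=get_calibration('wrist');e=telemetry.read_state()['ee_pos']
print('flange',v[180,235:280:8],s[180,235:280:8],'die',v[130,235:280:8],s[130,235:280:8],'bore',v[160,235:290:5],s[160,235:290:5])
k=cnt((v>215)&(s<40),(200,160,315,218)); up=np.array([[x,k[k[:,0]==x,1].min()] for x in np.unique(k[:,0])]);up=up[(up[:,1]<208)]
m,rad=circ(plane(c,up,e[2]-.052)[:,:2]*1000);print('flange',m.round(1),rad.round(1),len(up),'rel',(m-e[:2]*1000).round(1))
die=(s<70)&(v>110); hole=(~die).astype(np.uint8)
k=cnt(hole.astype(bool),(225,140,298,167)); up=np.array([[x,k[k[:,0]==x,1].min()] for x in np.unique(k[:,0])]);up=up[up[:,1]<163]
print(up.min(0),up.max(0));m,rad=circ(plane(c,up,.055)[:,:2]*1000);print('bore',m.round(1),rad.round(1))
k=cnt(die,(175,85,345,235));k=k[k[:,1]<190];m,rad=circ(plane(c,k,.055)[:,:2]*1000);print('die',m.round(1),rad.round(1))
E
```

```text
flange [244 244 244 244 244 244] [8 7 7 6 6 6] die [203 202 203 197 204 202] [14 13 13 13 14 14] bore [203 207 183 188 188 187 185 183 183 204 204] [ 13  12 148 153 155 154 154 156 155  13  14]
flange [5.244e+02 3.000e-01] 30.8 96 rel [0.2 0.5]
[243 153] [278 161]
bore [524.1   4.2] 21.1
die [523.1   4.3] 73.8
```

Flange (r 30.8) is at (524.4, 0.3) and the bore (r 21.1) at (523.8, 4.1), in the same picture. The shift needed is about +3.8 mm along tool y and +1 mm along x, before going down to just above the die.

drive_tool(series=[0,0,0,0.02,0.095,0.2,-0.3,0,0,0,0.02,0.095,0.5,-0.3,0,0,0,0.02,0.095,0.8,-0.3,0,0,0,0.02,0.095,1.1,-0.3,0,0,0,0.02,0.095,1.4,-0.3,0,0,0,0.02,0.095,1.6,-0.3,0,0,0,0.02,0.095,1.7,-0.3,0,0,0,0.02,0.095,1.7,-0.3,0,0,0,0.02,0.095,1.7,-0.3])

```text
time: 13.35
ee_pos: [0.5243, 0.0049, 0.1482]
eef_rot: [0.078, 0.997, -0.0, 0.0]
ft_force: [-0.2, 0.2, -4.7]
width: 0.0439
grip_force: 40.0
```

```bash
python3 - <<'E'
from h import *
c=get_calibration('wrist');im=camera('wrist');h,s,v=cv2.split(hsv(im));e=telemetry.read_state()['ee_pos'];print(e)
k=cnt((v>215)&(s<40),(200,150,315,218)); up=np.array([[x,k[k[:,0]==x,1].min()] for x in np.unique(k[:,0])]);up=up[(up[:,1]<208)]
m,rad=circ(plane(c,up,e[2]-.052)[:,:2]*1000);print('flange',m.round(1),rad.round(1),'rel',(m-e[:2]*1000).round(1))
k=cnt((s<70)&(v>110)&(v<225),(140,60,380,235));k=k[(k[:,1]<170)];k=np.array([p for p in k if p[1]>0]);hull=cv2.convexHull(k.astype(np.int32))[:,0];hull=hull[hull[:,1]<165];m,rad=circ(plane(c,hull,.055)[:,:2]*1000);print('die',m.round(1),rad.round(1))
go(523.8,4.0,115,81)
E
```

```text
[0.52455048 0.00498881 0.14857632]
flange [524.4   5.5] 30.7 rel [-0.1  0.5]
die [523.    4.1] 74.0
at [524.6   5.  148.6] row [0.   0.01 0.  ] [ 0.02 -0.03  0.84] t 13.4 q7 [-0.61  0.2   0.57  1.87 -0.12  1.1   1.42]
```

drive_tool(series=[0,0,0,0.015,-0.035,0,-0.3,0,0,0,0.015,-0.035,0.1,-0.3,0,0,0,0.015,-0.035,0.2,-0.3,0,0,0,0.015,-0.035,0.3,-0.3,0,0,0,0.015,-0.035,0.4,-0.3,0,0,0,0.015,-0.035,0.5,-0.3,0,0,0,0.015,-0.035,0.55,-0.3,0,0,0,0.015,-0.035,0.55,-0.3])

```text
time: 14.07
ee_pos: [0.523, 0.0037, 0.1255]
eef_rot: [0.078, 0.997, -0.0, -0.0]
ft_force: [0.2, -0.1, -3.6]
width: 0.0433
grip_force: 40.0
```

No contact, and the foot is about 15 mm inside the bore. I'll continue slowly.

drive_tool(series=[0,0,0,0,0,0.05,-0.3,0,0,0,0,0,0.1,-0.3,0,0,0,0,0,0.14,-0.3,0,0,0,0,0,0.18,-0.3,0,0,0,0,0,0.2,-0.3,0,0,0,0,0,0.22,-0.3,0,0,0,0,0,0.22,-0.3,0,0,0,0,0,0.22,-0.3])

```text
time: 14.73
ee_pos: [0.5234, 0.0037, 0.1174]
eef_rot: [0.078, 0.997, 0.0, 0.0]
ft_force: [0.3, 0.9, -4.3]
width: 0.0441
grip_force: 40.0
```

drive_tool(series=[0,0,0,0,0,0.02,-0.3,0,0,0,0,0,0.04,-0.3,0,0,0,0,0,0.06,-0.3,0,0,0,0,0,0.06,-0.3,0,0,0,0,0,0.06,-0.3,0,0,0,0,0,0.06,-0.3])

```text
time: 15.23
ee_pos: [0.5235, 0.0038, 0.1152]
eef_rot: [0.078, 0.997, 0.0, 0.0]
ft_force: [-2.6, -0.6, 2.5]
width: 0.0438
grip_force: 40.0
```

drive_tool(series=[0,0,0,0,0,0.02,-0.3,0,0,0,0,0,0.02,-0.3,0,0,0,0,0,0.02,-0.3])

```text
time: 15.48
ee_pos: [0.5235, 0.0037, 0.1152]
eef_rot: [0.078, 0.997, 0.0, 0.0]
ft_force: [-7.1, -0.4, 13.5]
width: 0.0438
grip_force: 40.0
```

Seated: 13 N with no further travel, at the predicted height of 115 mm. I'll release and rise.

drive_tool(series=[0,0,0,0,0,-0.03,0.5,0,0,0,0,0,-0.03,0.5,0,0,0,0,0,-0.03,0.5,0,0,0,0,0,-0.03,0.5,0,0,0,0,0,-0.03,0.5,0,0,0,0,0,-0.03,0.5,0,0,0,0,0,-0.6,0.5,0,0,0,0,0,-1.6,0.5,0,0,0,0,0,-2.6,0.5,0,0,0,0,0,-3.6,0.5])

```text
time: 16.32
ee_pos: [0.5229, 0.0034, 0.2597]
eef_rot: [0.079, 0.997, -0.0, -0.0]
ft_force: [1.9, 0.2, 0.4]
width: 0.0656
grip_force: 0.0
```

drive_tool(series=[0,0,0,2,0,-0.5,0.5,0,0,0,2,0,-0.5,0.5,0,0,0,2,0,-0.5,0.5,0,0,0,2,0,-0.5,0.5])

```text
time: 16.65
ee_pos: [0.4437, 0.0167, 0.2795]
eef_rot: [0.078, 0.997, 0.002, 0.001]
ft_force: [0.2, 0.5, -0.6]
width: 0.0655
grip_force: 0.0
```

```bash
python3 - <<'E'
from h import *
c=get_calibration('wrist');im=camera('wrist');h,s,v=cv2.split(hsv(im))
sc=camera('scene');cv2.imwrite('pics/f7.png',np.hstack([cv2.resize(im,(400,300)),cv2.resize(sc[180:360,150:400],(400,300))])[:,:,::-1])
print(telemetry.read_state()['ee_pos'])
E
```

```text
[0.44465647 0.01623016 0.27804384]
```

View pics/f7.png

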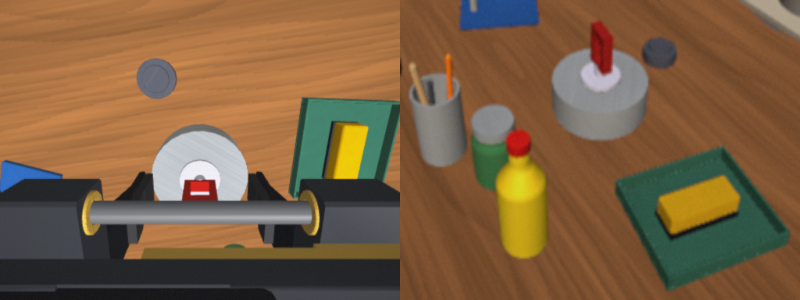

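The plug stands upright in the bore with its flange flat on the die, at (600,75) in the right half. The block lies flat in the tray at (698,205), and the other things are untouched.

```bash
python3 -c "
from bench import r
print(r.close_job())"
```

```text
the job is handed in; nothing more can be done
None
```

The job is handed in at about 17 s of robot time: the block lies black face down in the green tray, and the plug is seated in the die's bore with its flange flush; I saw nothing else on the bench disturbed.

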